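# Tighten the umbrella clamp's friction peg

### The job

Tighten the umbrella clamp: turn its T-handled taper peg clockwise (seen from above) until the bar lines up with the clamp's arm, pointing at the pole, and press it fully home into its tapered hole, so that it stays there when you let go; it goes in most easily while it is turning. Leave the mug, coaster, bottle opener and fly swatter where they are.

Things in the scene. Friction and masses are not known exactly. Their poses are not given: they have to be found in the camera images.
- clamp: Aluminium umbrella clamp, fixed to the table. Origin on the peg's upright axis at table height; y runs along the arm to the pole, z up. Base plate 90 (x) by 250 mm (y, -50 to +200), 10 mm high, bolt heads 5 mm more. Round boss of 32 mm radius round the peg, flat top 75 mm above the table, with the tapered hole. Two arm bars, tops 57 mm high, run from boss to pole.
- pole_top (a point): Centre of the top of the white umbrella pole stub: 38 mm diameter, 165 mm above the table, 150 mm from the peg's axis along the clamp's y. A jaw block stands behind it, 65 mm high.
- bar (a point): Centre of the grey T-bar on the steel peg. x along the bar, z up. Bar 100 (x) by 16 (y) by 24 mm (z), same both ways round; grip it across its width from above. Below it 22 mm of free neck (18 mm diameter), then a collar of 26 mm radius, 8 mm thick, underside 42 mm below this point. Bar centre is 129 mm above the table with the peg fully out, 117 mm fully home (collar flush on boss).
- peg_press (a joint): How far the peg is pushed down into its hole, m: 0 fully out, 0.012 fully home; starts at 0 to 0.003. The first 3 mm are loose (about 1 N); then the taper wedges and the push needed grows steadily, at 10 mm deep to about 20 N if it is only pushed and about 14 N if it is turned at the same time (16 N near home). It stays where it is left.
- peg_turn (a joint): Turn of the peg, rad, growing clockwise seen from above, range 0 to 2.0, starts at 0 to 0.25. At 1.25 the bar lines up with the clamp's arm. A spring turns it back (0.1 N m per rad, less 0.03 N m plain friction); only the peg wedged deep in its taper holds it; let go before that and it springs back. Near home 0.2 to 0.4 N m turns it on.
- mug: White ceramic mug, 80 mm diameter, 92 mm high, handle at its +y; origin under its centre. To be left alone.
- coaster: Green glass disc, 94 mm diameter, 7 mm thick; origin under its centre. To be left alone.
- opener: Flat stainless bottle opener, 142 mm long (x), 40 mm wide, 5 mm thick; origin on the table near its middle. To be left alone.
- swatter: White plastic fly swatter, 400 mm long (x), 100 mm wide head, 8 mm high; origin on the table at its middle. To be left alone.

How it is judged:
By the outcome, as a careful person would: the job done as asked, in the order asked, and still so for the second after the job is handed in, with the robot touching nothing.
It also fails if it takes over 40 s, if anything falls off the work surface, if the arm or the gripper's body presses on something with over 40 N, if the wrist force passes 120 N, or if a joint passes its speed limit or range.

### The arm

A 6-joint arm with a two-finger parallel gripper is mounted at the origin on the work surface. World frame = base frame: x ahead of the robot, y to its left, z up, the work surface at z = 0. Lengths are in m, angles in rad, forces in N, time in s.
With the tool pointing down it reaches from about 0.35 to 0.775 m from the base axis. Payload 5.5 kg.
Tool frame: the origin (TCP) lies midway between the tips of the shut fingers; the grasp point (between the pads) lies 19 mm behind it; z points along the fingers, x is the direction in which the jaws open and shut, and the axes are right-handed (so a half turn about z gives the same grasp; the last joint's range is limited). The gripper opens to 85 mm and grips with 20 to 120 N. Pads are 22 mm wide; open, the fingers measure 114 mm over their backs; the gripper's body (76 mm by 85 mm) begins 54 mm behind the grasp point. The pads swing forward as they close: fully open they stand 13 mm farther back than shut.
Start: joints at [1.028, 0.313, 0.046, 1.304, 0, 1.431], TCP at [0.225, 0.529, 0.231] pointing down, gripper open.
Joint ranges: [-2.76, 2.76], [-0.86, 1.69], [-1.03, 1.26], [-2.2, 2.34], [-1.47, 1.5], [-3.14, 3.14]. Speed limits (rad/s): [2.57, 2.57, 3.14, 3.14, 3.14, 3.14].

### API

Orientations are given as a unit quaternion [w, x, y, z].
In Python, from workcell import env gives the robot as it stands. The module is installed in compiled form; this text tells all that it offers.
- The arm moves only by the tool apply_moves, never from a script. Its argument "moves" is a list of rows, each a list of 3 entries, a list of its own where there are three numbers: the shift along the tool's x, y, z in cm, then the turn about the tool's z in degrees, then the opening, from 0 (shut) to 1 (fully open). In form: [[[x, y, z], yaw, gripper], ...]. A call has exactly 10 rows; each row is the pose to reach, as a shift and turn from the pose commanded when the call began, along the tool's axes at that moment; what a row does not reach only later rows make up. A row lasts 1/8 s, in which the tool goes at most 62.5 mm and 10.7 degrees, less where a joint would pass 70% of its speed; a pose out of reach is approached as far as the arm can. A call with a gripper value outside its range is refused whole. The fingers move at their own pace and stop on an object; "squeeze" is the grip in N (left out, the last holds). Time passes only in rows, so rows that repeat a pose let the fingers close, or fill a call up. It gives the time, the measured TCP pose, the force and the opening at its end, in the units of the state.
- env.get_state(): the state, without advancing time (a new reading comes with each control period).
- env.read_camera(name): name is "side" or "top"; returns a dict with "pixels" (420x560x3 uint8, red, green, blue), "fov_y" (degrees; the focal length in pixels is half the picture's height over the tangent of half this angle, whatever the lens; pixels are square), "cx", "cy" (the principal point, pixels), "world_from_camera" (4x4, takes a point from camera to world coordinates). Camera axes: x right, y down, z forward; pixel columns grow to the right and rows downward; lengths in m; the calibration is good to about 2 mm. A picture is of the moment at which its call begins. There is no depth.
- env.hand_in(): hands the job in, once; it reports no verdict.
The state is a dict: "clock": time; "joint_pos": joint angles; "qvel": joint speeds; "tau": joint torques, N m; "tcp_pos": TCP position; "orientation": TCP orientation; "wrist_force": force on the tool from outside, world axes, zero at the start; "ft_torque": the same for the moment, N m; "finger_gap": finger opening in m.
Only numpy, scipy, OpenCV 4.12 (cv2) and the standard library are available. Lean on these libraries where they do the work, as an engineer would, in place of code of your own. Each camera call takes 0.05 s, during which the arm holds its last target.

## Working session

There is one attempt and no reset: what is moved stays moved. The work goes in short steps, Python scripts to look and compute and a tool call to move; the robot and the scene stay as the last step left them, time stands still between calls to the robot, and variables do not carry over. Pictures are saved under pics/ and viewed, and the job is handed in when it is done.

Besides the shell and the picture viewer there is one more tool, called after "Call:" as name(argument=value, ...) on one line, values as JSON. apply_moves: Moves the arm, as the interface text tells. Its arguments: {"type":"object","properties":{"moves":{"type":"array","items":{"type":"array"}},"squeeze":{"type":"number"}},"required":["moves"]}

```bash
mkdir -p pics; cat > h.py <<'E'
import numpy as np, cv2
from workcell import env
def cam(n):
    c=env.read_camera(n); p=np.array(c["pixels"]); f=p.shape[0]/2/np.tan(np.radians(c["fov_y"])/2)
    return p,f,c["cx"],c["cy"],np.array(c["world_from_camera"])
def ray(c,u,v):
    _,f,cx,cy,T=c; d=T[:3,:3]@np.array([(u-cx)/f,(v-cy)/f,1]); return T[:3,3],d/np.linalg.norm(d)
def onz(c,u,v,z):
    o,d=ray(c,u,v); return o+d*(z-o[2])/d[2]
def proj(c,P):
    _,f,cx,cy,T=c; q=np.linalg.inv(T)@np.append(P,1); return q[0]/q[2]*f+cx,q[1]/q[2]*f+cy
def save(c,name): cv2.imwrite('pics/'+name,c[0][:,:,::-1])
E
python3 - <<'E'
from h import *
for n in("top","side"):
    c=cam(n); save(c,n+'1.png'); print(n,c[1:4],c[4].round(3).tolist())
print(env.get_state())
E
```

```text
top (np.float64(481.35813416942983), 280.2840548162026, 210.37475128646577) [[0.009, -0.989, 0.149, 0.38], [-1.0, -0.005, 0.024, -0.12], [-0.022, -0.149, -0.989, 1.169], [0.0, 0.0, 0.0, 1.0]]
side (np.float64(514.8661069765392), 270.73559722866946, 195.2405227000653) [[0.82, -0.335, 0.465, -0.046], [-0.573, -0.451, 0.684, -0.98], [-0.019, -0.827, -0.562, 0.813], [0.0, 0.0, 0.0, 1.0]]
{'clock': 0.1, 'joint_pos': array([ 1.02841031e+00,  3.13926142e-01,  4.50702664e-02,  1.30358651e+00,
       -2.20643014e-05,  1.43120693e+00]), 'qvel': array([-8.46524840e-04, -1.90032471e-03,  3.70605307e-03, -4.27947511e-05,
        1.90910917e-03,  3.23864636e-04]), 'tau': array([ 2.64117523e-03, -4.81724811e+01,  2.99244797e+01,  1.27476698e-02,
       -8.76451782e-05,  3.10505482e-05]), 'tcp_pos': array([0.22516487, 0.52857903, 0.23048843]), 'orientation': array([ 3.63802008e-04,  8.34263663e-01,  5.51365091e-01, -7.38340855e-04]), 'wrist_force': array([-0.69989834, -0.69328554,  0.81440872]), 'ft_torque': array([-0.00746256, -0.06302842, -0.00069281]), 'finger_gap': 0.08543741772979441}
```

View pics/top1.png

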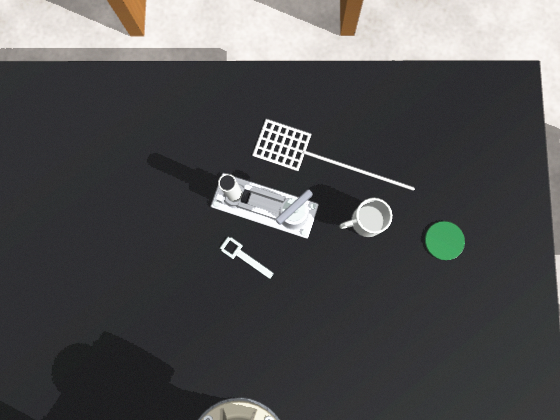

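View pics/side1.png

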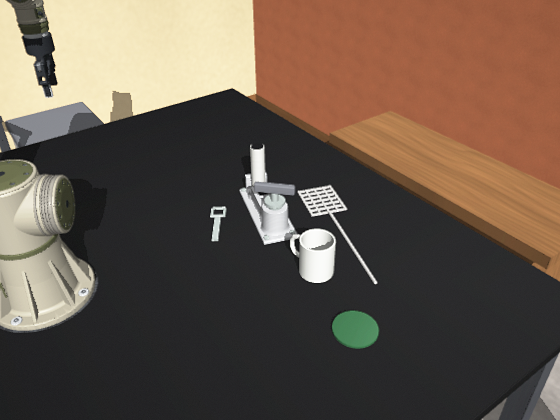

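The top view shows the grey bar from about (279,222) to (311,193), the pole top at (228,183), the mug at (372,217), and the opener and swatter on either side of the clamp. The side view shows the bar around (274,188) and the pole top at (258,147). Next I'll segment these.

```bash
python3 - <<'E'
from h import *
t=cam("top"); s=cam("side")
def z(c,x0,y0,x1,y1,k,n): cv2.imwrite('pics/'+n,cv2.resize(c[0][y0:y1,x0:x1,::-1],None,fx=k,fy=k,interpolation=cv2.INTER_NEAREST))
z(t,200,160,330,250,6,'tz.png'); z(s,230,130,310,250,5,'sz.png')
for n,c,b in(("t",t,(270,185,320,230)),("s",s,(245,175,305,202))):
    p=c[0].astype(int); x0,y0,x1,y1=b
    print(n, p[205,294] if n=="t" else p[188,274])
    q=p[y0:y1,x0:x1]; m=((q[...,2]-q[...,0]>10)&(q.sum(2)>240)).astype(np.uint8)
    k,l,st,ce=cv2.connectedComponentsWithStats(m); i=1+np.argmax(st[1:,4]); pts=np.argwhere(l==i)[:,::-1]+[x0,y0]
    r=cv2.minAreaRect(pts.astype(np.float32)); print(st[i],r,cv2.boxPoints(r).tolist())
    if n=="t":
        for hz in(.141,.129): 
            P=onz(c,*r[0],hz);print(P); print([onz(c,*a,hz).round(4).tolist() for a in cv2.boxPoints(r)])
E
```

```text
t [193 198 210]
[  6   5  37  34 339] ((294.23388671875, 206.7494659423828), (8.708849906921387, 44.63855743408203), 46.84760665893555) [[274.97296142578125, 218.83782958984375], [307.5384521484375, 188.30767822265625], [313.49481201171875, 194.66110229492188], [280.9293212890625, 225.19125366210938]]
[ 0.54372782 -0.12528928  0.141     ]
[[0.5171, -0.0839, 0.141], [0.5844, -0.154, 0.141], [0.5705, -0.1669, 0.141], [0.5034, -0.0969, 0.141]]
[ 0.54563448 -0.12535513  0.129     ]
[[0.5187, -0.0835, 0.129], [0.5868, -0.1544, 0.129], [0.5727, -0.1675, 0.129], [0.5049, -0.0966, 0.129]]
s [137 139 146]
[12  8  1  1  1] ((257.0, 183.0), (0.0, 0.0), 0.0) [[257.0, 183.0], [257.0, 183.0], [257.0, 183.0], [257.0, 183.0]]
```

View pics/tz.png

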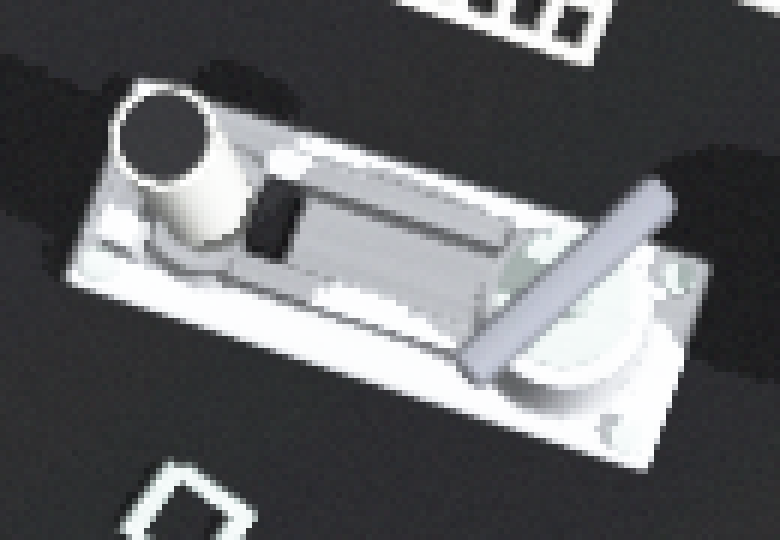

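View pics/sz.png

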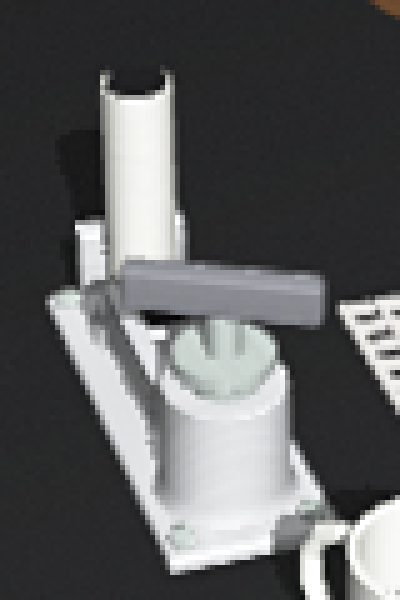

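```bash
python3 - <<'E'
from h import *
t=cam("top"); s=cam("side")
T=lambda x,y:(x/6+200-.4,y/6+160-.4)
S=lambda x,y:(x/5+230-.4,y/5+130-.4)
pole=onz(t,*T(163,136),.165); print("pole",pole)
o,d=ray(s,*S(137,82)); print("pole side",onz(s,*S(137,82),.165))
cs=[onz(t,*T(*a),.010) for a in((135,80),(708,262),(648,470),(68,280))]
for c in cs: print(c.round(4))
e=[np.linalg.norm(cs[i]-cs[(i+1)%4]) for i in range(4)];print(e)
y=(cs[0]+cs[3]-cs[1]-cs[2])/2; y/=np.linalg.norm(y); print("ydir",y,np.degrees(np.arctan2(y[1],y[0])))
cen=sum(cs)/4; print("peg from plate",cen-y*.075, "pole from plate",cen+y*.075)
for hz in(.141,.138): print("side bar top mid",hz,onz(s,*S(225,272),hz))
# side: bar top edge corners 
for a in((125,262),(326,277),(122,305),(325,325)): print(a,onz(s,*S(*a),.141 if a[1]<300 else .117))
# collar circle in side; boss top
x0,x1=462,675
a=onz(t,*T(470,365),.139);b=onz(t,*T(666,193),.139);print(a,b,(a+b)/2,np.degrees(np.arctan2(*(b-a)[[1,0]])),np.linalg.norm(a-b))
E
```

```text
pole [0.5921008  0.01900361 0.165     ]
pole side [0.59313385 0.01863302 0.165     ]
[0.6483 0.0526 0.01  ]
[ 0.5734 -0.1829  0.01  ]
[ 0.4886 -0.1586  0.01  ]
[0.5647 0.0777 0.01  ]
[np.float64(0.24707259579115007), np.float64(0.08828763514430918), np.float64(0.2482750702012062), np.float64(0.08727036690797092)]
ydir [0.3048799  0.95239081 0.        ] 72.24906173474902
peg from plate [ 0.54587629 -0.1242112   0.01      ] pole from plate [0.59160828 0.01864742 0.01      ]
side bar top mid 0.141 [ 0.54564946 -0.12736476  0.141     ]
side bar top mid 0.138 [ 0.54828877 -0.12355876  0.138     ]
(125, 262) [ 0.51196131 -0.09119873  0.141     ]
(326, 277) [ 0.58187192 -0.1598084   0.141     ]
(122, 305) [ 0.50923685 -0.09105054  0.117     ]
(325, 325) [ 0.57829006 -0.16400926  0.117     ]
[ 0.51396872 -0.09026311  0.139     ] [ 0.57720815 -0.16073028  0.139     ] [ 0.54558843 -0.1254967   0.139     ] -48.09420846157451 0.09468288365940691
```

Call:
apply_moves(moves=[[[-3.3, 3.9, 0], 2, 1], [[-6.7, 7.7, 0], 4, 1], [[-10, 11.6, 0], 6, 1], [[-13.3, 15.4, 0], 8, 1], [[-16.7, 19.3, 0], 10, 1], [[-20, 23.2, 0], 12, 1], [[-23.3, 27, 0], 14, 1], [[-26.7, 30.9, 0], 16, 1], [[-30, 34.8, 0], 18, 1], [[-33.3, 38.6, 0], 20, 1]], squeeze=80)

```text
clock: 1.55
tcp_pos: [0.4506, 0.0697, 0.2315]
orientation: [0.0, 0.918, 0.397, 0.0]
wrist_force: [1.7, 0.1, -0.1]
finger_gap: 0.0857
```

Call:
apply_moves(moves=[[[-1.5, 4, 0], 0, 1], [[-3, 8, 0], 1, 1], [[-4.5, 12, 0], 1, 1], [[-6, 16, 0], 2, 1], [[-7.7, 20.3, 0], 3, 1], [[-7.7, 20.3, 1], 3.3, 1], [[-7.7, 20.3, 3], 3.3, 1], [[-7.7, 20.3, 5], 3.3, 1], [[-7.7, 20.3, 6], 3.3, 1], [[-7.7, 20.3, 6], 3.3, 1]])

```text
clock: 2.8
tcp_pos: [0.5449, -0.1228, 0.1706]
orientation: [-0.001, 0.928, 0.372, -0.001]
wrist_force: [-0.3, -0.3, -0.1]
finger_gap: 0.0854
```

```bash
python3 - <<'E'
from h import *
s=cam("side"); save(s,'s2.png'); t=cam("top")
cv2.imwrite('pics/s2z.png',cv2.resize(s[0][80:250,200:340,::-1],None,fx=3.5,fy=3.5))
st=env.get_state();print(st['tcp_pos'],st['orientation'],st['joint_pos'],st['wrist_force'])
E
```

```text
[ 0.54590809 -0.12330675  0.17192933] [2.25733898e-04 9.28335525e-01 3.71743179e-01 3.32904645e-04] [-3.65647206e-01  3.06783630e-01 -1.09818491e-01  1.15339888e+00
  1.20751022e-04  4.43376979e-01] [ 0.19198113  0.51492855 -0.45356202]
```

View pics/s2z.png

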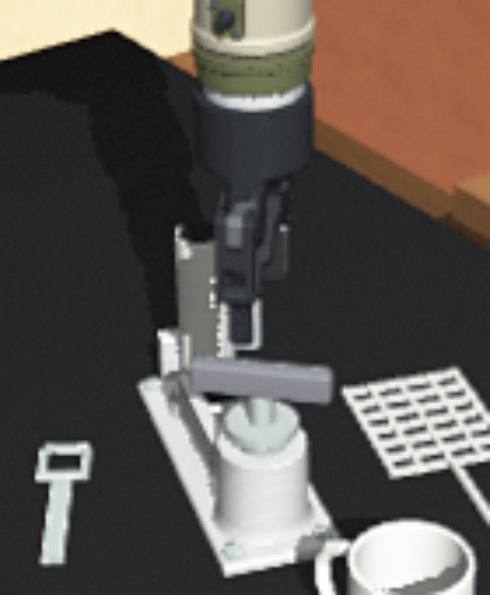

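The side view shows the open fingers centred above the bar (zoomed bar about (190–330, 380), neck about (260,410)). I'll descend and close.

Call:
apply_moves(moves=[[[-0.1, 0.1, 2], 0, 1], [[-0.1, 0.1, 4], 0, 1], [[-0.1, 0.1, 5.5], 0, 1], [[-0.1, 0.1, 6.2], 0, 1], [[-0.1, 0.1, 6.2], 0, 0.5], [[-0.1, 0.1, 6.2], 0, 0], [[-0.1, 0.1, 6.2], 0, 0], [[-0.1, 0.1, 6.2], 0, 0], [[-0.1, 0.1, 6.2], 0, 0], [[-0.1, 0.1, 6.2], 0, 0]], squeeze=80)

```text
clock: 4.15
tcp_pos: [0.5464, -0.1247, 0.1096]
orientation: [0.0, 0.928, 0.372, 0.001]
wrist_force: [2.2, 2.4, 1.0]
finger_gap: 0.0143
```

```bash
python3 - <<'E'
from h import *
s=cam("side")
cv2.imwrite('pics/s3z.png',cv2.resize(s[0][80:250,200:340,::-1],None,fx=3.5,fy=3.5))
st=env.get_state();print(st['tcp_pos'],st['orientation'],st['finger_gap'],st['wrist_force'],st['ft_torque'])
E
```

```text
[ 0.54633522 -0.12470726  0.10960719] [6.79331521e-05 9.28353700e-01 3.71697175e-01 7.82766675e-04] 0.014585173511539868 [2.50709141 2.17696996 1.56739485] [ 0.54211864 -0.61922173 -0.02243494]
```

View pics/s3z.png

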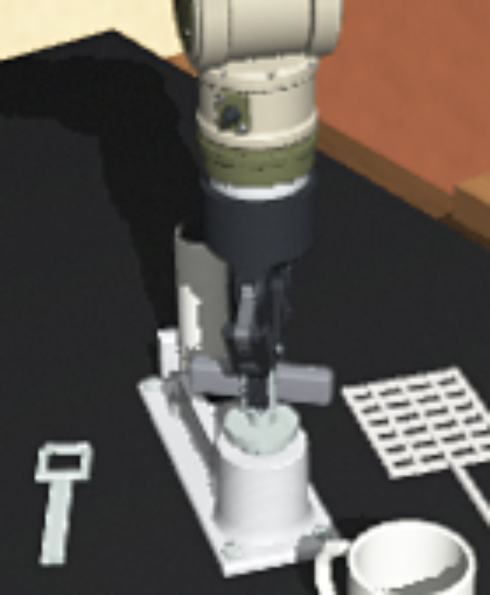

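Call:
apply_moves(moves=[[[0, 0, 0], 3, 0], [[0, 0, 0], 7, 0], [[0, 0, 0], 11, 0], [[0, 0, 0], 15, 0], [[0, 0, 0], 19, 0], [[0, 0, 0.1], 23, 0], [[0, 0, 0.1], 27, 0], [[0, 0, 0.2], 31, 0], [[0, 0, 0.2], 35, 0], [[0, 0, 0.2], 35, 0]], squeeze=100)

```text
clock: 5.45
tcp_pos: [0.5456, -0.125, 0.1072]
orientation: [0.0, 0.997, 0.076, -0.0]
wrist_force: [-0.1, 2.0, 0.5]
finger_gap: 0.0144
```

```bash
python3 - <<'E'
from h import *
s=cam("side")
cv2.imwrite('pics/s4z.png',cv2.resize(s[0][80:250,200:340,::-1],None,fx=3.5,fy=3.5))
st=env.get_state();q=st['orientation'];print(st['tcp_pos'],q,np.degrees(2*np.arctan2(q[2],q[1])),st['finger_gap'],st['wrist_force'],st['ft_torque'])
E
```

```text
[ 0.54557764 -0.12498117  0.10725394] [ 9.60393959e-06  9.97123832e-01  7.57895625e-02 -8.18825089e-05] 8.693180093881363 0.014454214270760806 [1.49536756 1.0530857  1.29659445] [ 0.21095136 -0.21818505 -0.01194713]
```

View pics/s4z.png

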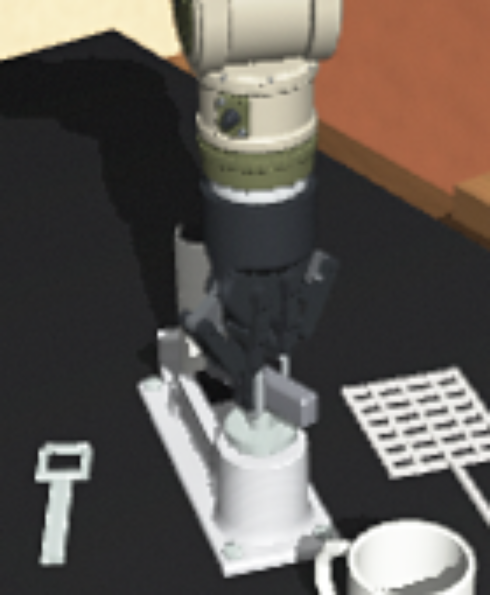

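The bar turns with the gripper, with low side forces. About 26° remain, so I'll turn and press together.

Call:
apply_moves(moves=[[[0, 0, 0.1], 2, 0], [[0, 0, 0.2], 4, 0], [[0, 0, 0.3], 6, 0], [[0, 0, 0.4], 8, 0], [[0, 0, 0.5], 10, 0], [[0, 0, 0.55], 12, 0], [[0, 0, 0.6], 14, 0], [[0, 0, 0.65], 15, 0], [[0, 0, 0.7], 16, 0], [[0, 0, 0.7], 16, 0]], squeeze=120)

```text
clock: 6.75
tcp_pos: [0.5453, -0.125, 0.1022]
orientation: [0.0, 0.998, -0.065, 0.0]
wrist_force: [-5.2, 3.2, 15.4]
finger_gap: 0.0144
```

```bash
python3 - <<'E'
from h import *
s=cam("side")
cv2.imwrite('pics/s5z.png',cv2.resize(s[0][80:250,200:340,::-1],None,fx=3.5,fy=3.5))
st=env.get_state();q=st['orientation'];print(st['tcp_pos'],q,np.degrees(2*np.arctan2(q[2],q[1])),st['finger_gap'],st['wrist_force'],st['ft_torque'])
E
```

```text
[ 0.54530947 -0.12498536  0.10222856] [ 3.22522267e-04  9.97899616e-01 -6.47778667e-02  2.83566047e-04] -7.428198609995587 0.01394069260424612 [-4.48796972  2.57400479 16.3890837 ] [0.59629751 1.1591904  0.11867836]
```

View pics/s5z.png

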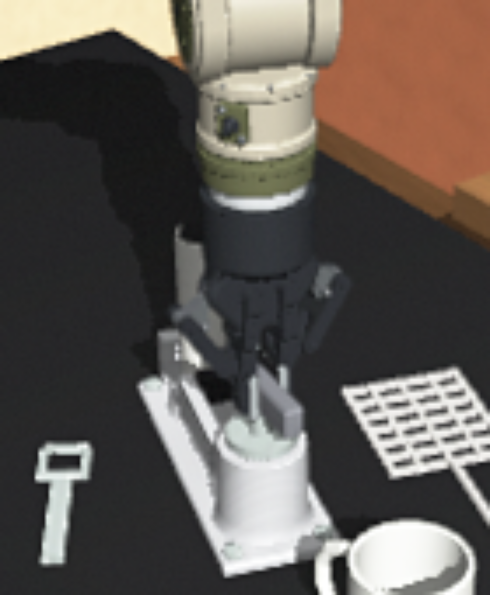

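Call:
apply_moves(moves=[[[0, 0, 0.05], 1, 0], [[0, 0, 0.1], 2, 0], [[0, 0, 0.15], 3, 0], [[0, 0, 0.2], 4, 0], [[0, 0, 0.25], 5, 0], [[0, 0, 0.3], 6, 0], [[0, 0, 0.35], 7, 0], [[0, 0, 0.4], 7.5, 0], [[0, 0, 0.4], 8, 0], [[0, 0, 0.4], 8, 0]])

```text
clock: 8.05
tcp_pos: [0.5453, -0.125, 0.1002]
orientation: [0.001, 0.991, -0.134, 0.001]
wrist_force: [-8.8, 3.9, 28.5]
finger_gap: 0.0141
```

```bash
python3 - <<'E'
from h import *
s=cam("side")
cv2.imwrite('pics/s6z.png',cv2.resize(s[0][160:240,240:320,::-1],None,fx=7,fy=7))
st=env.get_state();q=st['orientation'];print(st['tcp_pos'],q,np.degrees(2*np.arctan2(q[2],q[1])),st['finger_gap'],st['wrist_force'],st['ft_torque'])
E
```

```text
[ 0.54521225 -0.12494287  0.10018421] [ 5.34304856e-04  9.90975993e-01 -1.34036197e-01  7.69897514e-04] -15.405789898166418 0.014157355064443442 [-9.8813555   3.94935768 28.94871389] [0.95070458 2.2197318  0.27235292]
```

View pics/s6z.png

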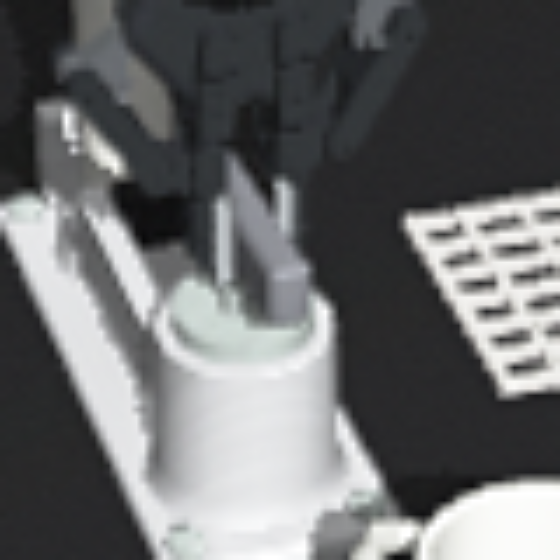

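Call:
apply_moves(moves=[[[0, 0, 0], 0.5, 0], [[0, 0, 0], 1, 0], [[0, 0, 0.05], 1.5, 0], [[0, 0, 0.05], 2, 0], [[0, 0, 0.1], 2.4, 0], [[0, 0, 0.1], 2.6, 0], [[0, 0, 0.1], 2.6, 0], [[0, 0, 0.1], 2.6, 0], [[0, 0, 0.1], 2.6, 0], [[0, 0, 0.1], 2.6, 0]])

```text
clock: 9.35
tcp_pos: [0.5452, -0.125, 0.0998]
orientation: [0.001, 0.988, -0.156, 0.001]
wrist_force: [-11.1, 4.6, 33.2]
finger_gap: 0.0144
```

```bash
python3 - <<'E'
from h import *
s=cam("side")
cv2.imwrite('pics/s7z.png',cv2.resize(s[0][160:240,240:320,::-1],None,fx=7,fy=7))
st=env.get_state();q=st['orientation'];print(st['tcp_pos'],q,np.degrees(2*np.arctan2(q[2],q[1])),st['finger_gap'],st['wrist_force'],st['ft_torque'])
E
```

```text
[ 0.54517987 -0.12492982  0.09978728] [ 6.05576979e-04  9.87717467e-01 -1.56246637e-01  9.09863057e-04] -17.97821934443852 0.014266269548215254 [-11.10892376   4.71734568  33.54619553] [0.97154714 2.64389691 0.45314527]
```

View pics/s7z.png

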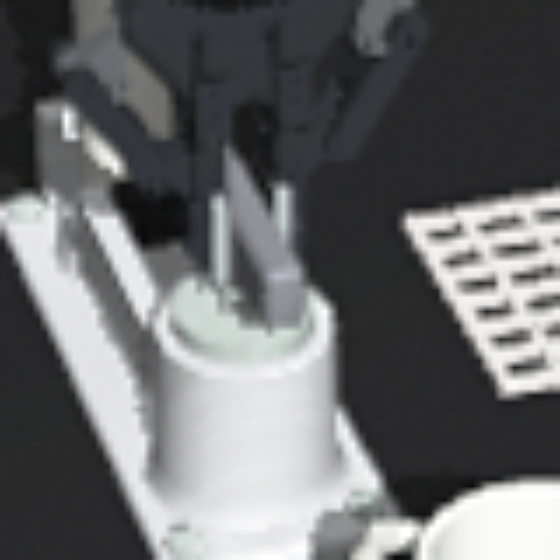

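```bash
python3 - <<'E'
from h import *
s=cam("side")
ax=np.array([.5456,-.125]); y=np.array([.3049,.9524]); x=np.array([y[1],-y[0]])
C=lambda P:tuple((np.array(proj(s,P))-[240,160]+.5)*7)
im=cv2.resize(s[0][160:240,240:320,::-1],None,fx=7,fy=7,interpolation=cv2.INTER_CUBIC)
cv2.imwrite('pics/s8raw.png',im)
for d,col in((.012,(0,0,255)),(.008,(0,255,255))):
    zc=.129-d
    for dz in(.012,-.012):
        q=[C(np.append(ax-y*.05+x*k*.008,zc+dz)) for k in(-1,1)]
        print(d,dz,np.round(q,0).tolist()); cv2.line(im,*[tuple(int(v) for v in a) for a in q],col,1)
    for zz,r in((zc-.034,.026),):
        p=np.array([C(np.append(ax+r*np.array([np.cos(a),np.sin(a)]),zz)) for a in np.linspace(0,6.28,60)]).astype(np.int32)
        cv2.polylines(im,[p],True,col,1)
p=np.array([C(np.append(ax+.032*np.array([np.cos(a),np.sin(a)]),.075)) for a in np.linspace(0,6.28,60)]).astype(np.int32)
cv2.polylines(im,[p],True,(255,0,0),1)
cv2.imwrite('pics/s8.png',im)
E
```

```text
0.012 0.012 [[264.0, 280.0], [310.0, 271.0]]
0.012 -0.012 [[265.0, 338.0], [310.0, 330.0]]
0.008 0.012 [[264.0, 270.0], [310.0, 261.0]]
0.008 -0.012 [[265.0, 329.0], [310.0, 320.0]]
```

View pics/s8.png

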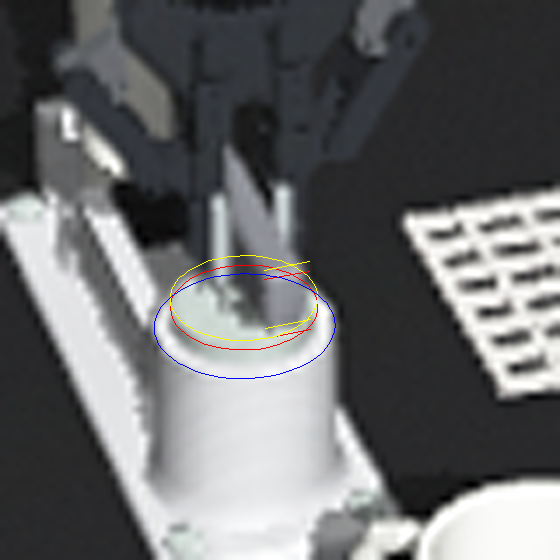

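View pics/s8raw.png

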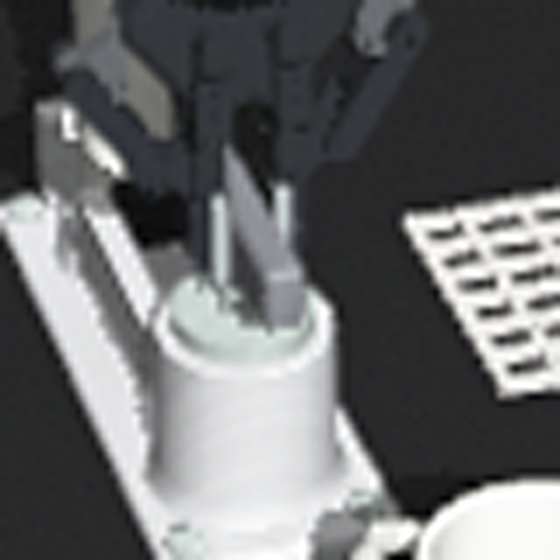

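```bash
python3 - <<'E'
from h import *
s=cam("side")[0]; a=cv2.imread('pics/side1.png')[:,:,::-1]
for u in(270,272,274):
    print(u)
    for n,p in(('old',a),('new',s)): print(n,[tuple(int(q) for q in p[v,u]) for v in range(200,217)])
c=cam("side")
for z,r in((.075,.032),(.083,.026),(.095,.026),(.075,.026)):
    P=np.array([.5456,-.125]); d=c[4][:2,3]-P; d/=np.linalg.norm(d); print(z,r,proj(c,np.append(P+r*d,z)))
E
```

```text
270
old [(209, 220, 216), (206, 216, 212), (205, 215, 210), (201, 212, 207), (203, 214, 209), (196, 206, 202), (177, 185, 182), (171, 181, 177), (142, 151, 147), (174, 180, 179), (232, 232, 234), (227, 228, 229), (228, 229, 230), (232, 233, 234), (209, 210, 212), (213, 215, 218), (213, 214, 217)]
new [(110, 115, 116), (154, 162, 160), (214, 224, 220), (214, 223, 219), (208, 219, 214), (206, 216, 211), (203, 214, 209), (207, 218, 213), (201, 213, 208), (182, 192, 186), (180, 191, 186), (198, 205, 203), (232, 232, 234), (234, 235, 237), (212, 214, 215), (215, 217, 219), (214, 215, 218)]
272
old [(158, 166, 162), (176, 185, 181), (209, 220, 215), (205, 216, 210), (205, 215, 210), (199, 209, 206), (191, 199, 196), (185, 194, 190), (163, 172, 167), (179, 188, 184), (215, 219, 220), (227, 228, 229), (228, 229, 230), (231, 231, 234), (221, 222, 224), (222, 222, 224), (220, 220, 222)]
new [(130, 136, 135), (165, 174, 170), (162, 170, 166), (160, 167, 165), (172, 180, 177), (204, 213, 210), (208, 219, 215), (206, 216, 211), (206, 216, 211), (198, 210, 204), (192, 203, 197), (202, 210, 208), (
[... 267 characters left out ...]
, 213, 213), (228, 228, 229), (230, 230, 232), (232, 233, 233), (227, 228, 229), (225, 226, 227), (223, 225, 225)]
new [(61, 62, 64), (89, 92, 91), (117, 123, 120), (81, 85, 82), (94, 99, 97), (129, 136, 132), (162, 171, 167), (209, 221, 215), (205, 215, 211), (199, 209, 205), (196, 207, 203), (202, 212, 209), (223, 226, 226), (234, 234, 235), (229, 230, 231), (226, 227, 229), (225, 226, 226)]
0.075 0.032 (np.float64(274.580554107337), np.float64(213.59386941959724))
0.083 0.026 (np.float64(274.5028726701432), np.float64(209.47092180521784))
0.095 0.026 (np.float64(274.42683831612834), np.float64(205.43539324368584))
0.075 0.026 (np.float64(274.5531080509631), np.float64(212.13716809250235))
```

Comparing collar edges in the two views gives about 9.8 mm of travel, which matches the tool, so perhaps 0–2 mm remains. There is also an 11 N side load from an off-axis command. I'll relieve that, then press further with a small back-and-forth turn that ends on alignment.

Call:
apply_moves(moves=[[[-0.1, 0, 0], -1, 0], [[-0.1, 0, 0], -2, 0], [[-0.1, 0, 0.05], -3, 0], [[-0.1, 0, 0.1], -3, 0], [[-0.1, 0, 0.1], -2, 0], [[-0.1, 0, 0.15], -1, 0], [[-0.1, 0, 0.2], 0, 0], [[-0.1, 0, 0.2], 0.3, 0], [[-0.1, 0, 0.2], 0.3, 0], [[-0.1, 0, 0.2], 0.3, 0]])

```text
clock: 10.8
tcp_pos: [0.5452, -0.1249, 0.0996]
orientation: [0.001, 0.987, -0.159, 0.002]
wrist_force: [-12.5, 5.7, 41.7]
finger_gap: 0.0141
```

```bash
python3 - <<'E'
from h import *
s=cam("side")[0]
for u in(266,270,272,274): print(u,[int(s[v,u,0]) for v in range(200,217)])
st=env.get_state();q=st['orientation'];print(st['tcp_pos'],q,np.degrees(2*np.arctan2(q[2],q[1])),st['finger_gap'],st['wrist_force'],st['ft_torque'])
E
```

```text
266 [179, 206, 205, 206, 203, 208, 200, 160, 126, 168, 227, 228, 195, 170, 172, 176, 179]
270 [130, 156, 215, 213, 207, 205, 204, 206, 201, 182, 180, 198, 232, 234, 211, 215, 214]
272 [160, 166, 164, 161, 170, 197, 207, 205, 205, 198, 191, 203, 227, 233, 222, 223, 221]
274 [61, 76, 86, 83, 96, 130, 162, 210, 204, 200, 197, 202, 223, 233, 229, 225, 225]
[ 0.54519647 -0.12493971  0.09955886] [ 8.51036531e-04  9.87297881e-01 -1.58861150e-01  2.30313237e-03] -18.281654570542482 0.014044030305813195 [-12.08493474   4.80690054  41.55837949] [1.21855513 3.02564778 0.42285947]
```

Even at 42 N with turning, the collar pixels don't change and z moved only 0.2 mm, so the collar is against its stop. Now I'll unload and let go.

Call:
apply_moves(moves=[[[0, 0, -0.2], 0, 0], [[0, 0, -0.4], 0, 0], [[0, 0, -0.55], 0, 0], [[0, 0, -0.55], 0, 0], [[0, 0, -0.55], 0, 0.3], [[0, 0, -0.55], 0, 0.7], [[0, 0, -0.55], 0, 1], [[0, 0, -0.55], 0, 1], [[0, 0, -0.55], 0, 1], [[0, 0, -0.55], 0, 1]])

```text
clock: 12.1
tcp_pos: [0.5447, -0.1247, 0.0988]
orientation: [-0.0, 0.987, -0.159, 0.0]
wrist_force: [0.8, 0.2, -0.1]
finger_gap: 0.0851
```

Call:
apply_moves(moves=[[[0, 0, -1], 0, 1], [[0, 0, -3], 0, 1], [[0, 0, -6], 0, 1], [[0, 0, -10], 0, 1], [[0, 0, -14], 0, 1], [[0, 5, -14], 0, 1], [[-3, 10, -14], 0, 1], [[-8, 14, -14], 0, 1], [[-12, 17, -14], 0, 1], [[-14, 18, -14], 0, 1]])

```text
clock: 13.35
tcp_pos: [0.3531, -0.2522, 0.2397]
orientation: [0.0, 0.987, -0.16, 0.0]
wrist_force: [-0.1, -0.6, 1.4]
finger_gap: 0.0851
```

```bash
python3 - <<'E'
from h import *
t=cam("top");s=cam("side")
save(t,'t9.png')
cv2.imwrite('pics/t9z.png',cv2.resize(t[0][160:250,200:330,::-1],None,fx=6,fy=6,interpolation=cv2.INTER_NEAREST))
cv2.imwrite('pics/s9z.png',cv2.resize(s[0][130:250,230:310,::-1],None,fx=5,fy=5,interpolation=cv2.INTER_NEAREST))
for u in(266,270,272,274): print(u,[int(s[0][v,u,0]) for v in range(200,217)])
st=env.get_state();print(st['tcp_pos'],st['finger_gap'],st['wrist_force'])
E
```

```text
266 [191, 207, 206, 206, 207, 209, 198, 144, 126, 170, 229, 229, 196, 172, 173, 178, 181]
270 [141, 162, 214, 213, 208, 206, 205, 208, 203, 182, 182, 200, 233, 235, 213, 216, 216]
272 [155, 115, 166, 164, 178, 203, 209, 206, 207, 199, 193, 204, 228, 234, 224, 224, 223]
274 [68, 78, 87, 84, 95, 131, 164, 212, 206, 202, 198, 203, 224, 234, 230, 226, 226]
[ 0.35348865 -0.25191304  0.2397863 ] 0.08549498226045062 [ 0.53010777 -0.66395345 -0.58000896]
```

View pics/t9z.png

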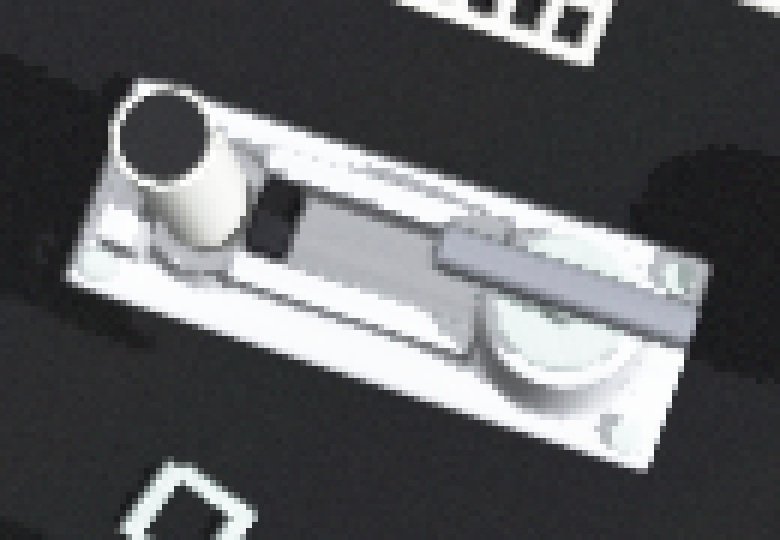

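View pics/s9z.png

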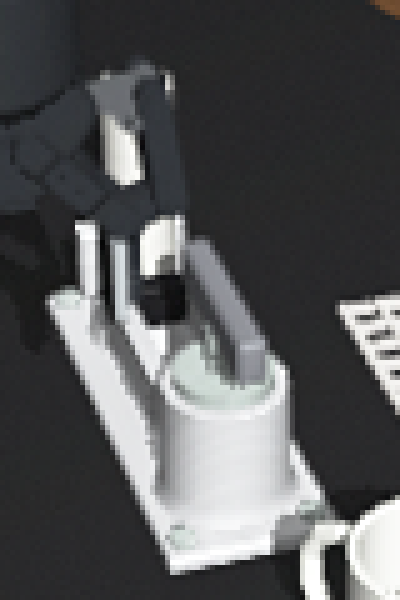

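View pics/t9.png

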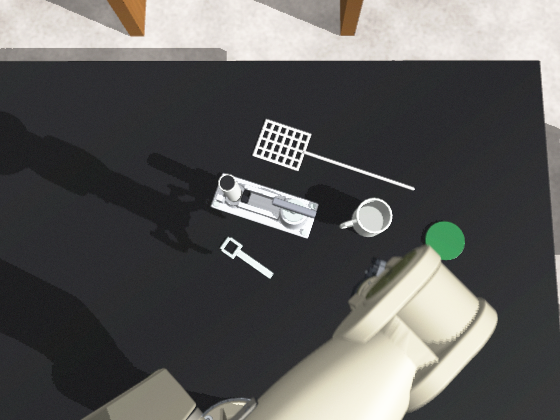

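The bar now looks parallel to the arm (zoomed top view, ends about (440,245) and (692,325)) and the other objects haven't moved. I'll check angle and height numerically.

```bash
python3 - <<'E'
from h import *
t=cam("top");s=cam("side")
p=t[0].astype(int); x0,y0,x1,y1=268,190,322,220; q=p[y0:y1,x0:x1]
m=((q[...,2]-q[...,0]>9)&(q.sum(2)>240)).astype(np.uint8)
k,l,st,ce=cv2.connectedComponentsWithStats(m); i=1+np.argmax(st[1:,4]); pts=(np.argwhere(l==i)[:,::-1]+[x0,y0]).astype(np.float32)
r=cv2.minAreaRect(pts); b=cv2.boxPoints(r); print(st[i],r)
B=[onz(t,*a,.127) for a in b]; 
for i in range(4):
    d=B[(i+1)%4]-B[i]; print(np.linalg.norm(d).round(4),np.degrees(np.arctan2(d[1],d[0])).round(2))
vx,vy,cx,cy=cv2.fitLine(pts,cv2.DIST_L2,0,.01,.01).ravel(); d=onz(t,cx+20*vx,cy+20*vy,.127)-onz(t,cx-20*vx,cy-20*vy,.127); print("fit",np.degrees(np.arctan2(d[1],d[0]))%180, onz(t,cx,cy,.127))
c=s
S=np.array(cv2.resize(s[0][174:210,262:290,::-1],None,fx=16,fy=16,interpolation=cv2.INTER_CUBIC));cv2.imwrite('pics/s10.png',S)
ax=np.array([.5452,-.125]); y=np.array([.3049,.9524]); x=np.array([y[1],-y[0]])
for dd in(.012,.010,.008):
    zc=.129-dd
    print(dd,[((np.array(proj(s,np.append(ax+y*a*.05+x*k*.008,zc+h)))-[262,174]+.5)*16).round().tolist() for a,k,h in((-1,-1,.012),(-1,1,.012),(-1,-1,-.012),(-1,1,-.012),(1,-1,.012),(1,1,.012))])
E
```

```text
[  4   7  44  20 322] ((293.65093994140625, 207.47169494628906), (45.191627502441406, 9.889960289001465), 15.945395469665527)
0.022 -15.13
0.0992 -105.89
0.0218 164.13
0.0989 74.19
fit 71.5122075127511 [ 0.545616   -0.12517498  0.127     ]
0.012 [[250.0, 417.0], [354.0, 397.0], [252.0, 550.0], [355.0, 530.0], [54.0, 71.0], [152.0, 53.0]]
0.01 [[250.0, 405.0], [354.0, 385.0], [252.0, 539.0], [355.0, 519.0], [53.0, 60.0], [152.0, 42.0]]
0.008 [[250.0, 394.0], [354.0, 374.0], [252.0, 528.0], [355.0, 508.0], [53.0, 49.0], [151.0, 31.0]]
```

View pics/s10.png

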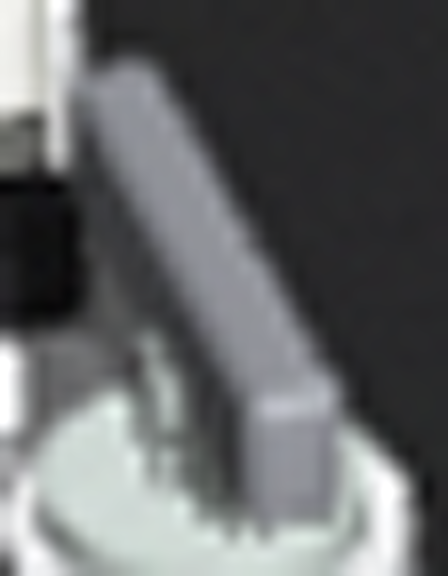

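Top view gives a bar angle of about 71.5–72° against the arm's 72.2°, so it is aligned. The side view puts the depth at about 11–12 mm. I'll settle the depth directly by touching the bar top with shut fingertips, expecting z ≈ 0.129 if home, and this also presses it straight down.

Call:
apply_moves(moves=[[[2, -1, 0], 0, 0], [[6, -4, 0], 0, 0], [[9, -8, 0], 0, 0], [[12, -12, 0], 0, 0], [[14, -16, 0], 0, 0], [[14, -18, 0], 0, 0], [[14, -18, 3], 0, 0], [[14, -18, 6], 0, 0], [[14, -18, 9], 0, 0], [[14, -18, 9], 0, 0]], squeeze=40)

```text
clock: 14.8
tcp_pos: [0.5427, -0.1236, 0.1466]
orientation: [-0.001, 0.987, -0.159, -0.003]
wrist_force: [-0.4, -0.1, 0.4]
finger_gap: 0.0
```

Call:
apply_moves(moves=[[[0, 0, 0.5], 0, 0], [[0, 0, 1], 0, 0], [[0, 0, 1.3], 0, 0], [[0, 0, 1.6], 0, 0], [[0, 0, 1.8], 0, 0], [[0, 0, 2], 0, 0], [[0, 0, 2.1], 0, 0], [[0, 0, 2.2], 0, 0], [[0, 0, 2.2], 0, 0], [[0, 0, 2.2], 0, 0]])

```text
clock: 16.05
tcp_pos: [0.545, -0.1248, 0.129]
orientation: [0.0, 0.987, -0.159, 0.001]
wrist_force: [-4.2, 1.2, 13.2]
finger_gap: -0.0
```

Contact came at z = 0.1290, which is exactly the fully home bar-top height (0.117 + 0.012). I'll retreat and check once more.

Call:
apply_moves(moves=[[[0, 0, -1], 0, 0], [[0, 0, -3], 0, 0], [[0, 0, -6], 0, 0], [[0, 0, -10], 0, 0], [[0, 0, -12], 0, 0], [[0, 5, -12], 0, 0], [[-3, 10, -12], 0, 0], [[-8, 14, -12], 0, 0], [[-12, 17, -12], 0, 0], [[-14, 18, -12], 0, 0]])

```text
clock: 17.3
tcp_pos: [0.3531, -0.2523, 0.247]
orientation: [0.0, 0.987, -0.16, -0.0]
wrist_force: [-0.3, 0.0, -0.3]
finger_gap: 0.0003
```

```bash
python3 - <<'E'
from h import *
t=cam("top"); save(t,'t11.png')
p=t[0].astype(int); x0,y0,x1,y1=268,190,322,220; q=p[y0:y1,x0:x1]
m=((q[...,2]-q[...,0]>9)&(q.sum(2)>240)).astype(np.uint8)
k,l,st,ce=cv2.connectedComponentsWithStats(m); i=1+np.argmax(st[1:,4]); pts=(np.argwhere(l==i)[:,::-1]+[x0,y0]).astype(np.float32)
vx,vy,cx,cy=cv2.fitLine(pts,cv2.DIST_L2,0,.01,.01).ravel(); d=onz(t,cx+20*vx,cy+20*vy,.129)-onz(t,cx-20*vx,cy-20*vy,.129); print("fit",np.degrees(np.arctan2(d[1],d[0]))%180)
print(env.get_state()['wrist_force'])
E
```

```text
fit 71.93684497416827
[-2.15799815  1.03462176 -0.38614207]
```

View pics/t11.png

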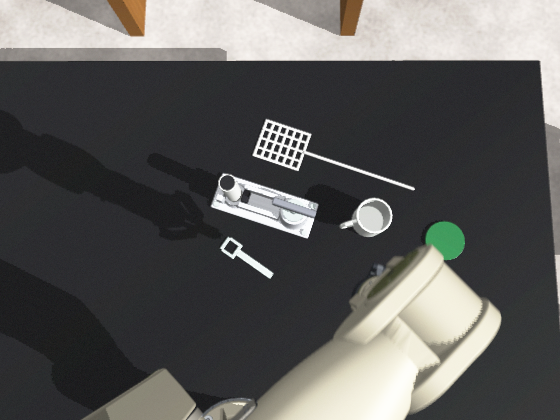

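The bar still lines up with the arm (71.9° against 72.2°) and everything else is where it started: mug at (372,217), coaster at (445,240), opener at (247,258), swatter at (285,145).

```bash
python3 -c "
from workcell import env
print(env.hand_in())"
```

```text
the job is handed in; nothing more can be done
None
```

The umbrella clamp is tightened: I turned the T-bar about 62° clockwise until it lined up with the clamp's arm, pressing it in over the last part. I then let go, backed away and handed the job in about 17 s into the 40 s allowed.

- **Alignment:** after release the bar measured 71.9° in the top camera, against 72.2° for the clamp's arm.
- **Depth:** a touch on the bar top with shut fingers met it at z = 0.1290 m, exactly the fully home height. The side camera alone was less certain, giving about 11–12 mm of the 12 mm.
- **Force:** at the end stop the push read up to 42 N at the wrist, all through the finger pads, with about 12 N of side load.
- **Other objects:** the mug, coaster, bottle opener and fly swatter look unmoved in the last picture.

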